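# Lock the syringe rack down with a flat screwdriver

## Robot

A 6-joint arm with a two-finger parallel gripper is mounted at the origin on the work surface. World frame = base frame: x ahead of the robot, y to its left, z up, the work surface at z = 0. Lengths are in m, angles in degrees, forces in N, time in s.
With the tool pointing down it reaches from about 0.3 to 0.85 m from the base axis. Payload 5.4 kg.
Tool frame: the origin (TCP) lies between the finger pads; the fingertips stand 22 mm ahead of it and the grasp point (between the pads) lies 3 mm ahead of it; x points along the fingers, y is the direction in which the jaws open and shut, and the axes are right-handed (so a half turn about x gives the same grasp; the last joint's range is limited). The gripper opens to 85 mm and grips with 20 to 120 N. Pads are 22 mm wide; open, the fingers measure 114 mm over their backs; the gripper's body (76 mm by 85 mm) begins 54 mm behind the grasp point. The pads swing forward as they close: fully open they stand 13 mm farther back than shut.
Start: joints at [54.081, 9.076, 91.501, -0, 79.423, -12.038], TCP at [0.233, 0.526, 0.229] pointing down, gripper open.
Joint ranges: [-166.64, 166.64], [-54.1, 131.32], [10.49, 154.53], [-73.88, 253.88], [9.74, 151.15], [-171.62, 171.62]. Speed limits (degrees/s): [147.25, 147.25, 180, 180, 180, 180].

## Interface

Orientations are given as a 3x3 rotation matrix whose columns are the frame's x, y, z axes.
In Python, from rig import get_state, optics, ticket gives the robot as it stands.
- The arm moves only by the tool step_arm, never from a script. Its argument "series" is a list of rows, each an object with "travel": the shift along the tool's x, y, z in cm, a list of three; "twist": the turn about the tool's x in rad. A call has 1 to 20 rows; each row shifts and turns the commanded pose from where the row before left it, along the tool's axes as they then stand; what a row does not reach is not made up. A row lasts 1/8 s, in which the tool goes at most 62.5 mm and 10.7 degrees, less where a joint would pass 70% of its speed; a pose out of reach is approached as far as the arm can. A call with a gripper value outside its range is refused whole. "hand" is the finger opening in cm, from 0 to 8.54, set as the call begins (left out, the last holds). The fingers move at their own pace and stop on an object; "newtons" is the grip in N (left out, the last holds). Time passes only in rows, so rows that do not move let the fingers close. It gives the time, the measured TCP pose, the force and the opening at its end, in the units of the state.
- get_state(): the state, without advancing time (a new reading comes with each control period).
- optics.grab_frame(name): name is "scene" or "top" or "wrist"; returns the picture (384x512x3 uint8, red, green, blue); there is no depth.
- optics.camera_model(name): a dict with "mtx" (3x3 intrinsics, pixels), "eye" and "attitude" of the camera in the world; the wrist camera has in their place "tool_from_camera" (4x4, takes a point from camera to tool coordinates, whose origin is the TCP and whose axes are the tool frame's). Camera axes: x right, y down, z forward; pixel columns grow to the right and rows downward; lengths in m; the calibration is good to about 2 mm. A picture is of the moment at which its call begins: read the wrist's pose just before it. camera_model takes no time and is no camera call.
- ticket.job_done(): hands the job in, once; it reports no verdict.
The state is a dict: "t": time; "joint_pos": joint angles; "qvel": joint speeds; "effort": joint torques, N m; "tool_pos": TCP position; "orientation": TCP orientation; "force": force on the tool from outside, world axes, zero at the start; "torque": the same for the moment, N m; "opening": opening from 0.0 (shut) to 1.0 (fully open).
Only numpy, scipy, OpenCV 4.12 (cv2) and the standard library are available. Lean on these libraries where they do the work, as an engineer would, in place of code of your own. Each camera call takes 0.05 s, during which the arm holds its last target. There are 200 camera calls.

## Task

Lock the clear syringe rack to its base: take the flat screwdriver from its stand, set the blade on the brass slotted screw and turn it lightly until the blade drops into the slot, then turn the screw clockwise (seen from above) until it comes up against its stop. Use only a light push and do not force the screw at its stop; turn it with the screwdriver only. Then put the screwdriver back upright in its stand, fully down, let go of it, and leave the blue case and the dropper bottles where they are.

Things in the scene. Friction and masses are not known exactly. Their poses are not given: they have to be found in the camera images.
- driver: Flat screwdriver, 135 mm long, 100 g, standing upright in the stand with its blade down. The origin is at the blade's tip, z runs up along the shaft to the handle. The blade is 14 mm wide along y and 2.4 mm thick along x for its lowest 7 mm (4.4 mm thick for the next 8 mm); the shaft is 10 mm in diameter. The blue handle is a 24 mm square bar, its flats facing x and y, from 75 to 135 mm above the tip.
- driver_grip (a point): Middle of the driver's handle, 105 mm above the blade's tip; same axes as the driver (y is along the blade's width).
- stand_hole0 (a point): Centre of the mouth of the stand's hole, at the top face of the grey stand, a fixed block 70 x 70 x 78 mm. The hole is 16 mm square and goes right through; z up. The driver hangs in it with the underside of its handle resting on the top face, so its blade tip is 75 mm below this point. It starts turned up to 0.5 rad either way in the stand.
- rack: Clear syringe rack on a white base plate 130 mm (x) by 270 mm (y) by 18 mm, fixed to the desk; origin under the middle of the plate, z up. The rack with its syringes stands over y = -26 to 126 mm of the plate, up to 157 mm high. The screw sits in a grey boss 42 mm square, 36 mm high, at x = 0, y = -85 mm.
- lock_top (a point): Top of the brass screw head at rest, on its axis, 40 mm above the desk, 4 mm above the boss; axes of the rack; it does not move or turn with the screw. Head 22 mm in diameter with one straight slot across it, 4.8 mm wide, 4.5 mm deep. At the start the slot lies along the rack's y axis to within 0.5 rad either way; its exact direction is not reported and must be seen or felt.
- lock (a joint): How far the screw is turned clockwise from above, rad: 0 at the start (open), hard stop at 1.4 (locked). Takes about 0.045 N m and stays where left. The head is sprung: it yields down up to 5 mm under a push (2.5 N to start, 6.5 N at the bottom, then hard) and springs up round the blade when the blade lies along the slot, so that the push falls away.
- case_center (a point): Middle of the blue case, 195 x 100 x 48 mm, lying on the desk; leave it alone.
- bottle0_center (a point): Middle of a dropper bottle with a dark blue collar, 34 mm in diameter, 76 mm high, beside the base plate; leave it alone.
- bottle1_center (a point): Middle of a dropper bottle with a green collar, 34 mm in diameter, 76 mm high, beside the base plate; leave it alone.
Mind the look-alikes: they are no part of the job. Several things look just like the driver: the one meant starts farthest to the robot's right.

How it is judged:
By the outcome, as a careful person would: the job done as asked, in the order asked, and still so for the second after the job is handed in, with the robot touching nothing.
It also fails if it takes over 72 s, if anything falls off the work surface, if the arm or the gripper's body presses on something with over 40 N, if the wrist force passes 120 N, or if a joint passes its speed limit or range.

## Working session

There is one attempt and no reset: what is moved stays moved. The work goes in short steps, Python scripts to look and compute and a tool call to move; the robot and the scene stay as the last step left them, time stands still between calls to the robot, and variables do not carry over. Pictures are saved under pics/ and viewed, about 8 in all and at most 12, crops included, and the job is handed in when it is done.

Besides the shell and the picture viewer there is one more tool, called by a JSON object that holds its "op" and its "data", one argument or row to a line. step_arm: Moves the arm, as the interface text tells. Its arguments: {"type":"object","properties":{"series":{"type":"array","items":{"type":"object","properties":{"travel":{"type":"array","items":{"type":"number"}},"twist":{"type":"number"}}}},"hand":{"type":"number"},"newtons":{"type":"number"}},"required":["series"]}

```bash
mkdir -p pics; python3 - <<'E'
from rig import get_state, optics
import cv2, numpy as np
s=get_state(); print(s)
np.set_printoptions(precision=4,suppress=True)
for n in ("scene","top"):
    f=optics.grab_frame(n); cv2.imwrite(f"pics/{n}0.png",cv2.cvtColor(f,cv2.COLOR_RGB2BGR)); print(n,optics.camera_model(n))
print(optics.camera_model("wrist"))
a=cv2.imread("pics/scene0.png");b=cv2.imread("pics/top0.png")
cv2.imwrite("pics/both0.png",b)
E
```

```text
{'t': 0.0, 'joint_pos': array([ 5.40818838e+01,  9.11513433e+00,  9.15754581e+01,  1.62212533e-03,
        7.94216089e+01, -1.20356837e+01]), 'qvel': array([-0.05994924,  0.10296876,  0.06651416,  0.00040283, -0.01567066,
       -0.04283693]), 'effort': array([-9.58142664e-05, -3.95999050e+01, -3.31435454e+01, -2.01930648e-04,
        8.32234102e-03, -3.16440105e-05]), 'tool_pos': array([0.23241328, 0.52525565, 0.22756383]), 'orientation': array([[-1.17132195e-03,  4.04864906e-01,  9.14375763e-01],
       [-1.56960009e-03,  9.14374520e-01, -4.04866366e-01],
       [-9.99998082e-01, -1.90943314e-03, -4.35550950e-04]]), 'force': array([0.38147507, 0.28500194, 0.90449094]), 'torque': array([-0.00955024, -0.03338272,  0.03178668]), 'opening': 0.9968654327936297}
scene {'mtx': array([[420.5074,   0.    , 265.2189],
       [  0.    , 420.5074, 196.4727],
       [  0.    ,   0.    ,   1.    ]]), 'eye': array([ 1.0136, -0.3385,  0.8629]), 'attitude': array([[ 0.6087,  0.6341, -0.4769],
       [ 0.7934, -0.4926,  0.3577],
       [-0.0081, -0.5961, -0.8029]])}
top {'mtx': array([[472.1102,   0.    , 260.4722],
       [  0.    , 472.1102, 188.2786],
       [  0.    ,   0.    ,   1.    ]]), 'eye': array([0.4807, 0.0136, 1.2602]), 'attitude': array([[ 0.0159, -0.9981,  0.0596],
       [-0.9998, -0.0152,  0.0118],
       [-0.0108, -0.0598, -0.9982]])}
{'mtx': array([[338.2513,   0.    , 258.888 ],
       [  0.    , 338.2513, 188.4787],
       [  0.    ,   0.    ,   1.    ]]), 'tool_from_camera': array([[ 0.0005, -0.263 ,  0.9648, -0.1447],
       [ 1.    ,  0.0003, -0.0004,  0.0008],
       [-0.0002,  0.9648,  0.263 , -0.0673],
       [ 0.    ,  0.    ,  0.    ,  1.    ]])}
```

View pics/top0.png

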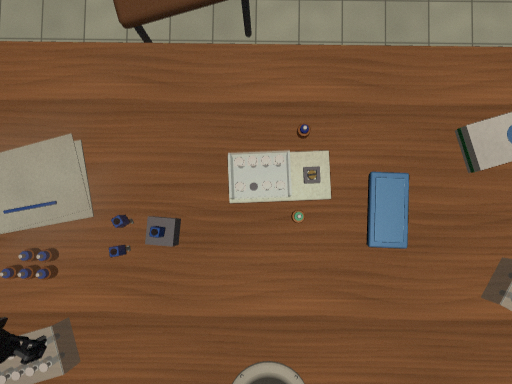

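View pics/scene0.png

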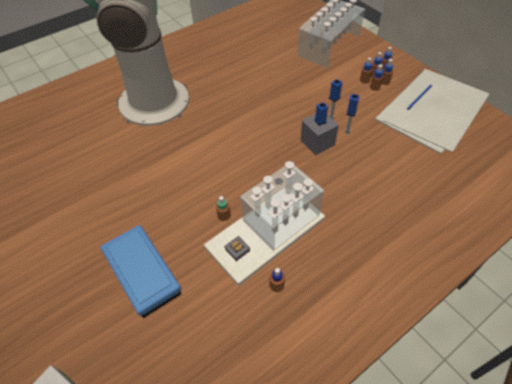

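```bash
cat > h.py <<'E'
import numpy as np, cv2
from rig import get_state, optics
np.set_printoptions(precision=4,suppress=True)
def cam(n,s=None):
    m=optics.camera_model(n)
    if n!="wrist": return m["mtx"],np.array(m["eye"]),np.array(m["attitude"])
    T=np.array(m["tool_from_camera"]); R=s["orientation"]
    return m["mtx"],s["tool_pos"]+R@T[:3,3],R@T[:3,:3]
def ray(c,uv,z):
    K,e,R=c; d=R@np.linalg.solve(K,[uv[0],uv[1],1.]); return e+d*(z-e[2])/d[2]
def proj(c,p):
    K,e,R=c; q=K@(R.T@(np.array(p)-e)); return q[:2]/q[2]
def snap(n,name):
    s=get_state(); f=optics.grab_frame(n); cv2.imwrite(f"pics/{name}.png",f[:,:,::-1]); return f,cam(n,s),s
E
python3 - <<'E'
from h import *
c=cam("top")
im=cv2.imread("pics/top0.png")
for n,uv,z in [("drvB top",(157,231),.138),("standtop",(163,232),.078),("d2",(120,221),.138),("d3",(118,251),.138),("screw",(312,175),.04),("b0",(304,130),.07),("b1",(298,216),.07)]:
    print(n,ray(c,uv,z))
hsv=cv2.cvtColor(im,cv2.COLOR_BGR2HSV)
# base plate white
pl=cv2.inRange(hsv,(0,0,150),(179,70,255)); pl[:145]=0;pl[210:]=0;pl[:,:222]=0;pl[:,340:]=0
pts=cv2.findNonZero(pl); r=cv2.minAreaRect(pts); print("plate",r,[ray(c,p,.018) for p in cv2.boxPoints(r)])
a=cv2.resize(im[190:280,90:200],None,fx=5,fy=5,interpolation=cv2.INTER_CUBIC)
b=cv2.resize(im[145:205,285:335],None,fx=5,fy=5,interpolation=cv2.INTER_CUBIC)
o=np.zeros((450,800,3),np.uint8);o[:,:550]=a;o[:300,550:]=b
cv2.imwrite("pics/crop1.png",o)
E
```

```text
drvB top [0.4424 0.2709 0.138 ]
standtop [0.4382 0.2695 0.078 ]
d2 [0.4647 0.3598 0.138 ]
d3 [0.3937 0.3622 0.138 ]
screw [ 0.5901 -0.1049  0.04  ]
b0 [ 0.7019 -0.0806  0.07  ]
b1 [ 0.4835 -0.0678  0.07  ]
plate ((278.8131103515625, 175.67088317871094), (49.8564453125, 101.52770233154297), 87.66268920898438) [array([0.6477, 0.1183, 0.018 ]), array([ 0.6626, -0.15  ,  0.018 ]), array([ 0.5308, -0.1563,  0.018 ]), array([0.5158, 0.1103, 0.018 ])]
```

View pics/crop1.png

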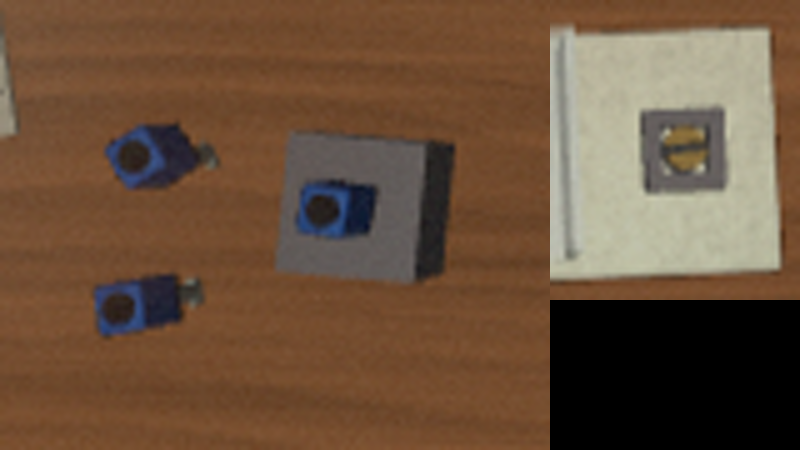

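Three drivers show: top pixels (120,221), (118,251) and (154,232). The last one, in the grey stand, is farthest to the robot's right (−y), so it is the one meant. The slot shows near (312,175), roughly along y. I'll move above the stand now.

{"op": "step_arm", "data": {
  "series": [
    {"travel":[0,-1.8,3.64]},
    {"travel":[0,-1.8,3.64]},
    {"travel":[0,-1.8,3.64]},
    {"travel":[0,-1.8,3.64]},
    {"travel":[0,-1.8,3.64]},
    {"travel":[0,-1.8,3.64]},
    {"travel":[0,-1.8,3.64]},
    {"travel":[0,-1.8,3.64]},
    {"twist":-0.105},
    {"twist":-0.105},
    {"twist":-0.105},
    {"twist":-0.105},
    {"travel":[0,0,0]},
    {"travel":[0,0,0]}
  ],
  "hand": 5.5,
  "newtons": 40
}}

```text
schema error: expected keys travel, twist
```

```bash
python3 - <<'E'
from h import *
f,c,s=snap("wrist","w1"); print(s["tool_pos"],s["orientation"],s["joint_pos"],s["force"])
print(proj(c,(.44,.276,.138)),proj(c,(.44,.276,.078)))
E
```

```text
[0.2325 0.5253 0.2277] [[-0.001   0.4049  0.9144]
 [-0.0014  0.9144 -0.4049]
 [-1.     -0.0017 -0.0004]] [ 54.0803   9.1096  91.5632   0.0021  79.425  -12.038 ] [ 0.7002  0.0638 -0.4397]
[106.3115 487.9713] [129.7718 428.0594]
```

View pics/w1.png

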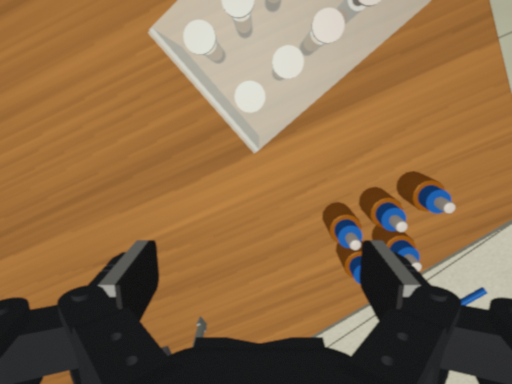

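The call was refused: every row needs both keys. The wrist view shows only the decoy rack and bottles. I'll resend it with both.

{"op": "step_arm", "data": {
  "series": [
    {"travel":[0,-1.8,3.64],"twist":0},
    {"travel":[0,-1.8,3.64],"twist":0},
    {"travel":[0,-1.8,3.64],"twist":0},
    {"travel":[0,-1.8,3.64],"twist":0},
    {"travel":[0,-1.8,3.64],"twist":0},
    {"travel":[0,-1.8,3.64],"twist":0},
    {"travel":[0,-1.8,3.64],"twist":0},
    {"travel":[0,-1.8,3.64],"twist":0},
    {"travel":[0,0,0],"twist":-0.105},
    {"travel":[0,0,0],"twist":-0.105},
    {"travel":[0,0,0],"twist":-0.105},
    {"travel":[0,0,0],"twist":-0.105},
    {"travel":[0,0,0],"twist":0},
    {"travel":[0,0,0],"twist":0}
  ],
  "hand": 5.5,
  "newtons": 40
}}

```text
t: 1.9
tool_pos: [0.4407, 0.2762, 0.2285]
orientation: [[-0.0, -0.002, 1.0], [-0.0, 1.0, 0.002], [-1.0, -0.0, -0.0]]
force: [0.7, 0.6, -0.4]
opening: 0.642
```

```bash
python3 - <<'E'
from h import *
f,c,s=snap("wrist","w2"); print(s["tool_pos"],s["orientation"],s["joint_pos"],s["force"],s["torque"])
print(proj(c,(.44,.276,.138)),proj(c,(.44,.276,.078)))
E
```

```text
[0.4407 0.2762 0.2285] [[-0.0002 -0.0015  1.    ]
 [-0.0001  1.      0.0015]
 [-1.     -0.0001 -0.0002]] [ 18.7465   0.8981 100.242   -0.0001  78.8751 -71.3409] [ 0.6539  0.5783 -0.3624] [-0.0254  0.0433  0.0322]
[257.3037 191.4782] [257.6331 173.2675]
```

View pics/w2.png

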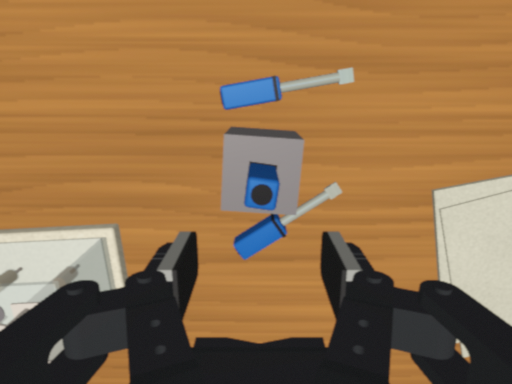

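The driver stands upright in the stand, top circle at about (261,194). The two look-alikes have toppled onto the desk beside the stand; the arm was never below z = 0.2, so they were free-standing. Next I'll measure the handle's yaw.

```bash
python3 - <<'E'
from h import *
im=cv2.imread("pics/w2.png"); s=get_state(); c=cam("wrist",s)
h=cv2.cvtColor(im,cv2.COLOR_BGR2HSV); 
roi=h[160:214,240:285]
print(roi[::6,::4,2]); 
m=cv2.inRange(h,(95,120,120),(125,255,255)); m2=np.zeros_like(m); m2[175:213,238:285]=m[175:213,238:285]
d=cv2.inRange(h,(0,0,0),(179,255,75)); d2=np.zeros_like(m); d2[182:207,248:275]=d[182:207,248:275]
M=cv2.moments(d2,True); uv=(M['m10']/M['m00'],M['m01']/M['m00']); print("circle",uv,ray(c,uv,.138))
u=m2|d2; r=cv2.minAreaRect(cv2.findNonZero(u)); print(r)
B=[ray(c,p,.138)[:2] for p in cv2.boxPoints(r)]; print(B)
# stand top edges
g=cv2.inRange(h,(0,0,90),(179,60,200)); g2=np.zeros_like(g); g2[128:216,215:308]=g[128:216,215:308]
r=cv2.minAreaRect(cv2.findNonZero(g2)); print("stand",r,ray(c,r[0],.078)); print([ray(c,p,.078)[:2] for p in cv2.boxPoints(r)])
z=cv2.resize(im[120:220,210:310],None,fx=6,fy=6,interpolation=cv2.INTER_CUBIC); cv2.imwrite("pics/z2.png",z)
E
```

```text
[[151 151 149 147 150 151 150 150 150 149 149 149]
 [150 150 126 103 105 105 104 102  95  83 149 149]
 [150 150 117 106 106 107 107 106 106 113 148 148]
 [148 148 140 170 161 147 133 117 111 105 144 147]
 [147 146 171 197 188 129 149 191 193 185 136 147]
 [147 140 179 103  49  49  49  49 172 174 143 145]
 [145 135 183  63  48  47  47  48 138 159 145 145]
 [145 145 184 178  58  49  46  92 186 141 144 144]
 [144 144 138 143 143 159 165 176 174 136 143 143]]
circle (261.36026936026934, 194.3872053872054) [0.4422 0.2789 0.138 ]
((261.32000732421875, 192.75999450683594), (31.678386688232422, 30.829858779907227), 8.130102157592773)
[array([0.4509, 0.2659]), array([0.428 , 0.2692]), array([0.4313, 0.2916]), array([0.4543, 0.2889])]
stand ((265.2882995605469, 171.6485595703125), (86.36498260498047, 85.64005279541016), 2.2457425594329834) [0.4386 0.2828 0.078 ]
[array([0.4774, 0.2418]), array([0.3994, 0.2468]), array([0.4022, 0.3213]), array([0.4805, 0.3215])]
```

View pics/z2.png

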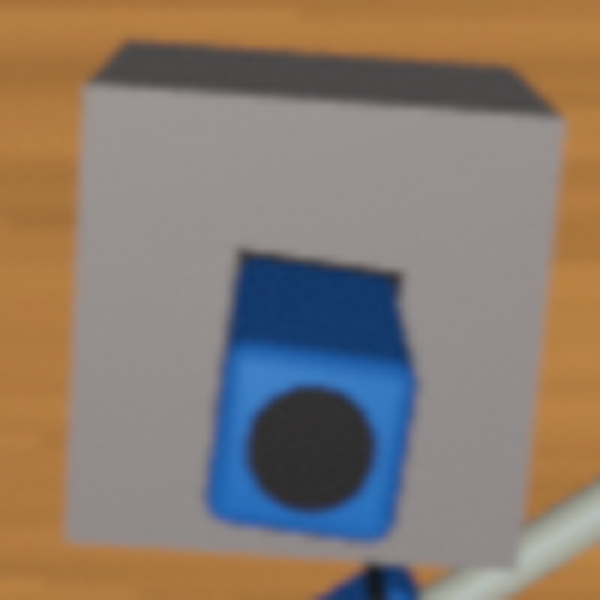

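{"op": "step_arm", "data": {
  "series": [
    {"travel":[0,0.28,0.15],"twist":0},
    {"travel":[0,0,0],"twist":0.145},
    {"travel":[2.5,0,0],"twist":0},
    {"travel":[2.5,0,0],"twist":0},
    {"travel":[2.5,0,0],"twist":0},
    {"travel":[2.0,0,0],"twist":0},
    {"travel":[1.5,0,0],"twist":0},
    {"travel":[0.45,0,0],"twist":0},
    {"travel":[0,0,0],"twist":0},
    {"travel":[0,0,0],"twist":0}
  ]
}}

```text
t: 3.2
tool_pos: [0.4429, 0.2793, 0.115]
orientation: [[0.002, 0.141, 0.99], [0.001, 0.99, -0.141], [-1.0, 0.001, 0.002]]
force: [-0.0, 1.4, -0.5]
opening: 0.645
```

{"op": "step_arm", "data": {
  "series": [
    {"travel":[0,0,0],"twist":0},
    {"travel":[0,0,0],"twist":0},
    {"travel":[0,0,0],"twist":0},
    {"travel":[0,0,0],"twist":0},
    {"travel":[0,0,0],"twist":0},
    {"travel":[0,0,0],"twist":0}
  ],
  "hand": 1.5,
  "newtons": 40
}}

```text
t: 3.95
tool_pos: [0.4426, 0.279, 0.1147]
orientation: [[0.001, 0.141, 0.99], [-0.0, 0.99, -0.141], [-1.0, 0.0, 0.001]]
force: [-1.9, -1.7, 5.1]
opening: 0.27
```

```bash
python3 - <<'E'
from h import *
s=get_state(); print(s["t"],s["tool_pos"],s["orientation"],s["force"],s["torque"],s["opening"],s["joint_pos"])
E
```

```text
3.95 [0.4426 0.279  0.1147] [[ 0.0008  0.1413  0.99  ]
 [-0.0001  0.99   -0.1413]
 [-1.      0.0001  0.0008]] [-1.8549 -1.7474  5.1292] [-0.2675  0.202  -0.0402] 0.27015024298757684 [ 18.9851   8.2799 105.9983  -0.019   65.6813 -62.8852]
```

{"op": "step_arm", "data": {
  "series": [
    {"travel":[-1.0,0,0],"twist":0},
    {"travel":[-2.0,0,0],"twist":0},
    {"travel":[-2.5,0,0],"twist":0},
    {"travel":[-2.5,0,0],"twist":0},
    {"travel":[-2.5,0,0],"twist":0},
    {"travel":[-2.5,0,0],"twist":0},
    {"travel":[-2.5,0,0],"twist":0},
    {"travel":[-2.5,0,0],"twist":0},
    {"travel":[-2.0,0,0],"twist":0},
    {"travel":[0,0,0],"twist":0}
  ]
}}

```text
t: 5.2
tool_pos: [0.4429, 0.2794, 0.3158]
orientation: [[0.003, 0.141, 0.99], [0.001, 0.99, -0.141], [-1.0, 0.002, 0.003]]
force: [0.1, -0.1, -0.2]
opening: 0.27
```

{"op": "step_arm", "data": {
  "series": [
    {"travel":[0,-1.5,0.91],"twist":0},
    {"travel":[0,-2.97,1.83],"twist":0},
    {"travel":[0,-2.97,1.83],"twist":0},
    {"travel":[0,-2.97,1.83],"twist":0},
    {"travel":[0,-2.97,1.83],"twist":0},
    {"travel":[0,-2.97,1.83],"twist":0},
    {"travel":[0,-2.97,1.83],"twist":0},
    {"travel":[0,-2.97,1.83],"twist":0},
    {"travel":[0,-2.97,1.83],"twist":0},
    {"travel":[0,-2.97,1.83],"twist":0},
    {"travel":[0,-2.97,1.83],"twist":0},
    {"travel":[0,-2.97,1.83],"twist":0},
    {"travel":[0,-1.5,0.91],"twist":0},
    {"travel":[0,0,0],"twist":-0.11},
    {"travel":[0,0,0],"twist":-0.11},
    {"travel":[0,0,0],"twist":-0.11},
    {"travel":[0,0,0],"twist":0},
    {"travel":[0,0,0],"twist":0}
  ]
}}

```text
t: 7.45
tool_pos: [0.6089, -0.105, 0.3137]
orientation: [[-0.001, -0.185, 0.983], [0.0, 0.983, 0.185], [-1.0, 0.0, -0.001]]
force: [0.5, 0.0, -1.0]
opening: 0.27
```

```bash
python3 - <<'E'
from h import *
f,c,s=snap("wrist","w3"); print(s["t"],s["tool_pos"],s["orientation"],s["force"],s["torque"],s["opening"],s["joint_pos"])
p=proj(c,(.592,-.105,.04)); tip=proj(c,s["tool_pos"]+s["orientation"]@[.1117,0,0]); print(p,tip)
u,v=p.astype(int)
im=f[:,:,::-1]; cv2.imwrite("pics/z3.png",cv2.resize(im[v-50:v+110,u-80:u+80],None,fx=3.75,fy=3.75,interpolation=cv2.INTER_CUBIC)); print(u-80,v-50)
E
```

```text
7.45 [ 0.6089 -0.105   0.3137] [[-0.0008 -0.1855  0.9826]
 [ 0.0003  0.9826  0.1855]
 [-1.      0.0005 -0.0007]] [ 0.4646  0.0309 -0.972 ] [0.0106 0.01   0.0024] 0.2703670287084656 [ -20.9783   13.1366   77.3163    0.0015   89.5939 -121.6681]
[260.5353 138.7039] [257.5501 184.6847]
180 88
```

View pics/z3.png

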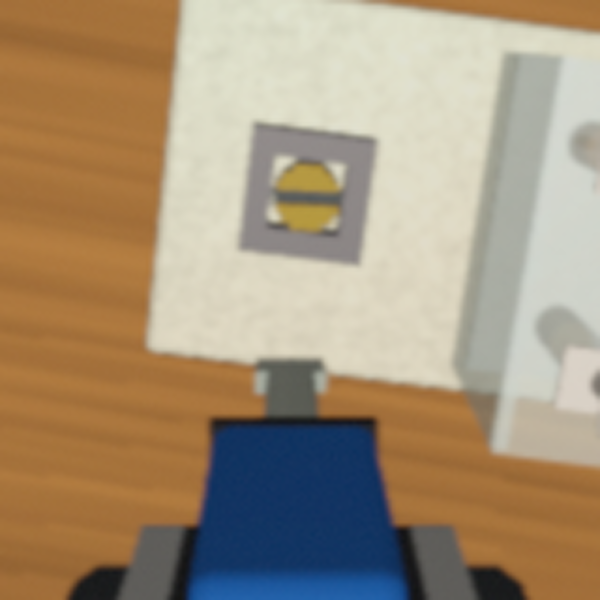

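The blade's width lies along tool y and is nearly parallel to the slot, which sits at crop (308,197) with about a 2° slope; the tip is at crop (291,362). I'll go lower, keep a 1 cm offset, and measure again.

{"op": "step_arm", "data": {
  "series": [
    {"travel":[0,0.52,-0.44],"twist":0},
    {"travel":[2.5,0,0],"twist":0},
    {"travel":[2.5,0,0],"twist":0},
    {"travel":[2.5,0,0],"twist":0},
    {"travel":[2.5,0,0],"twist":0},
    {"travel":[2.2,0,0],"twist":0},
    {"travel":[1.5,0,0],"twist":0},
    {"travel":[0.5,0,0],"twist":0},
    {"travel":[0,0,0],"twist":0},
    {"travel":[0,0,0],"twist":0}
  ]
}}

```text
t: 8.75
tool_pos: [0.6045, -0.1011, 0.1733]
orientation: [[0.002, -0.187, 0.982], [-0.001, 0.982, 0.187], [-1.0, -0.001, 0.002]]
force: [-0.2, -0.2, -0.5]
opening: 0.275
```

```bash
python3 - <<'E'
from h import *
f,c,s=snap("wrist","w4"); print(s["t"],s["tool_pos"],s["orientation"],s["force"],s["torque"],s["opening"])
tip=proj(c,s["tool_pos"]+s["orientation"]@[.1117,0,0]); print(tip)
im=f[:,:,::-1].copy(); h=cv2.cvtColor(im,cv2.COLOR_BGR2HSV)
m=cv2.inRange(h,(18,130,100),(32,255,255)); m[:,:230]=0;m[:,300:]=0;m[:135]=0;m[185:]=0
(cx,cy),r=cv2.minEnclosingCircle(cv2.findNonZero(m)); print("head",cx,cy,r,ray(c,(cx,cy),.04))
# slot: dark pixels inside circle
mm=np.zeros_like(m); cv2.circle(mm,(int(cx),int(cy)),int(r-1),255,-1); sl=cv2.bitwise_and(mm,cv2.bitwise_not(m))
pts=cv2.findNonZero(sl); print(cv2.fitLine(pts,cv2.DIST_HUBER,0,.01,.01).ravel(), len(pts))
cv2.imwrite("pics/z4.png",cv2.resize(im[130:230,208:308],None,fx=6,fy=6,interpolation=cv2.INTER_CUBIC))
E
```

```text
8.75 [ 0.6045 -0.1011  0.1733] [[ 0.0019 -0.1871  0.9823]
 [-0.0007  0.9823  0.1871]
 [-1.     -0.0011  0.0017]] [-0.1795 -0.1875 -0.5315] [0.0076 0.0088 0.0151] 0.2752453541656311
[257.5483 184.6841]
head 257.02142333984375 164.71914672851562 13.658896446228027 [ 0.5934 -0.1039  0.04  ]
[  1.       0.0059 254.9    165.    ] 118
```

View pics/z4.png

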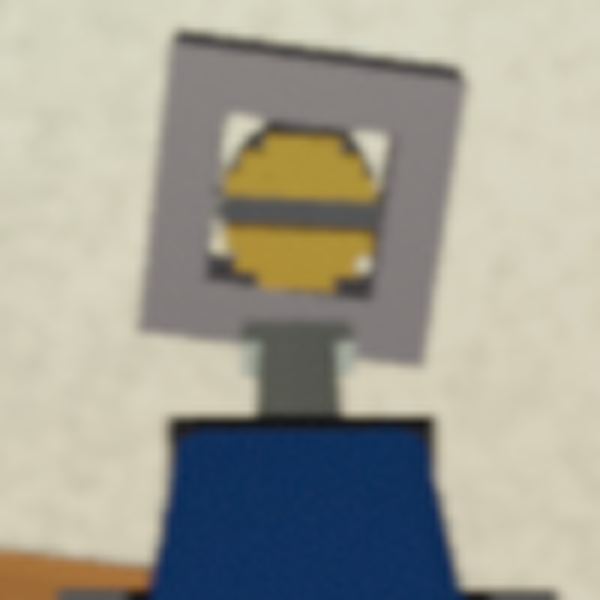

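Slot centre is at crop (300,212), tip at crop (298,327), and they are parallel to about 1°. I'll shift over the slot and come down gently.

{"op": "step_arm", "data": {
  "series": [
    {"travel":[0,0.03,-0.56],"twist":0},
    {"travel":[0,0,-0.55],"twist":0.01},
    {"travel":[0,0,0],"twist":0},
    {"travel":[1.0,0,0],"twist":0},
    {"travel":[0.7,0,0],"twist":0},
    {"travel":[0.2,0,0],"twist":0},
    {"travel":[0,0,0],"twist":0},
    {"travel":[0,0,0],"twist":0}
  ]
}}

```text
t: 9.8
tool_pos: [0.5931, -0.1027, 0.1534]
orientation: [[0.0, -0.177, 0.984], [-0.0, 0.984, 0.177], [-1.0, -0.0, 0.0]]
force: [-0.1, 0.3, -0.3]
opening: 0.27
```

{"op": "step_arm", "data": {
  "series": [
    {"travel":[0.1,0,0],"twist":0},
    {"travel":[0.1,0,0],"twist":0},
    {"travel":[0.1,0,0],"twist":0},
    {"travel":[0,0,0],"twist":0},
    {"travel":[0,0,0],"twist":0}
  ]
}}

```text
t: 10.42
tool_pos: [0.5929, -0.1026, 0.1501]
orientation: [[0.0, -0.177, 0.984], [-0.0, 0.984, 0.177], [-1.0, -0.0, 0.0]]
force: [0.1, 0.5, -0.8]
opening: 0.273
```

```bash
cat > st.py <<'E'
from h import *
s=get_state(); R=s["orientation"]; print(s["t"],s["tool_pos"],"yaw",np.degrees(np.arctan2(R[1,1],R[0,1])),s["force"],s["torque"],s["opening"],s["joint_pos"][5])
print("tip",s["tool_pos"]+R@[.1117,0,0])
E
python3 st.py
```

```text
10.425 [ 0.5929 -0.1026  0.1501] yaw 100.2128390938323 [ 0.1109  0.4974 -0.7952] [ 0.0395  0.0038 -0.0626] 0.27330814796956904 -121.52770237318778
tip [ 0.5929 -0.1026  0.0384]
```

{"op": "step_arm", "data": {
  "series": [
    {"travel":[0.1,0,0],"twist":0},
    {"travel":[0.1,0,0],"twist":0},
    {"travel":[0,0,0],"twist":0},
    {"travel":[0,0,0],"twist":0}
  ]
}}

```text
t: 10.92
tool_pos: [0.5929, -0.1026, 0.1481]
orientation: [[-0.0, -0.177, 0.984], [0.0, 0.984, 0.177], [-1.0, 0.0, -0.0]]
force: [1.0, -0.3, -0.4]
opening: 0.272
```

```bash
python3 st.py
```

```text
10.925 [ 0.5929 -0.1026  0.1481] yaw 100.21119015679321 [ 0.9823 -0.2505 -0.4019] [-0.0017 -0.0802  0.0582] 0.2723869010845211 -121.52558294237618
tip [ 0.5929 -0.1026  0.0364]
```

{"op": "step_arm", "data": {
  "series": [
    {"travel":[0.08,0,0],"twist":0},
    {"travel":[0,0,0],"twist":0},
    {"travel":[0,0,0],"twist":0.06},
    {"travel":[0,0,0],"twist":0.06},
    {"travel":[0,0,0],"twist":0.06},
    {"travel":[0,0,0],"twist":0.06},
    {"travel":[0,0,0],"twist":0.06},
    {"travel":[0,0,0],"twist":0.06},
    {"travel":[0,0,0],"twist":0.06},
    {"travel":[0,0,0],"twist":0},
    {"travel":[0,0,0],"twist":0}
  ]
}}

```text
t: 12.3
tool_pos: [0.5933, -0.1026, 0.1474]
orientation: [[0.001, 0.239, 0.971], [-0.0, 0.971, -0.239], [-1.0, 0.0, 0.001]]
force: [2.9, -0.8, -1.8]
opening: 0.269
```

```bash
python3 st.py; python3 - <<'E'
from h import *
f,c,s=snap("wrist","w5")
a=f[120:220,208:308,::-1]
a=cv2.resize(a,None,fx=5,fy=5,interpolation=cv2.INTER_CUBIC)
cv2.imwrite("pics/z5.png",a)
E
```

```text
12.3 [ 0.5933 -0.1026  0.1474] yaw 76.19937990501776 [ 2.9056 -0.7631 -1.8107] [ 0.0674 -0.7436  0.0002] 0.2690382830404436 -97.5176730112607
tip [ 0.5935 -0.1026  0.0357]
```

View pics/z5.png

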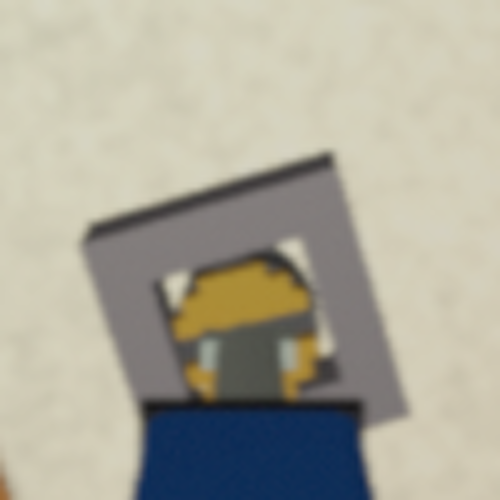

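The blade sits in the slot and the screw follows, lagging by the expected ~10° of play. There is a 2.9 N side load along +x, so I'll ease over 0.5 mm and continue.

{"op": "step_arm", "data": {
  "series": [
    {"travel":[0,0,0.05],"twist":0},
    {"travel":[0,0,0],"twist":0.07},
    {"travel":[0,0,0],"twist":0.07},
    {"travel":[0,0,0],"twist":0.07},
    {"travel":[0,0,0],"twist":0.07},
    {"travel":[0,0,0],"twist":0.07},
    {"travel":[0,0,0],"twist":0.07},
    {"travel":[0,0,0],"twist":0.07},
    {"travel":[0,0,0],"twist":0},
    {"travel":[0,0,0],"twist":0}
  ]
}}

```text
t: 13.6
tool_pos: [0.5937, -0.1028, 0.1475]
orientation: [[0.001, 0.667, 0.745], [-0.0, 0.745, -0.667], [-1.0, 0.001, 0.001]]
force: [4.5, 0.2, -2.3]
opening: 0.267
```

```bash
python3 st.py
```

```text
13.6 [ 0.5937 -0.1028  0.1475] yaw 48.14107336747348 [ 4.4819  0.1867 -2.3015] [ 0.0697 -1.0787  0.0811] 0.2667161460365283 -69.45381232709013
tip [ 0.5938 -0.1028  0.0358]
```

{"op": "step_arm", "data": {
  "series": [
    {"travel":[0,0.04,0.045],"twist":0},
    {"travel":[0,0,0],"twist":0},
    {"travel":[0,0,0],"twist":0}
  ]
}}

```text
t: 13.98
tool_pos: [0.594, -0.1028, 0.1474]
orientation: [[0.0, 0.668, 0.744], [-0.0, 0.744, -0.668], [-1.0, -0.0, 0.0]]
force: [2.9, 0.1, -2.4]
opening: 0.271
```

```bash
python3 st.py
```

```text
13.975 [ 0.594  -0.1028  0.1474] yaw 48.08156607410056 [ 2.8774  0.1337 -2.3808] [ 0.0142 -0.9037  0.0642] 0.2709771016313946 -69.36983251491519
tip [ 0.594  -0.1028  0.0357]
```

{"op": "step_arm", "data": {
  "series": [
    {"travel":[0,0.04,0.045],"twist":0},
    {"travel":[0,0,0],"twist":0.07},
    {"travel":[0,0,0],"twist":0.07},
    {"travel":[0,0,0],"twist":0.07},
    {"travel":[0,0,0],"twist":0.07},
    {"travel":[0,0,0],"twist":0.07},
    {"travel":[0,0,0],"twist":0.07},
    {"travel":[0,0,0],"twist":0},
    {"travel":[0,0,0],"twist":0}
  ]
}}

```text
t: 15.1
tool_pos: [0.5947, -0.1029, 0.1474]
orientation: [[0.0, 0.913, 0.408], [-0.0, 0.408, -0.913], [-1.0, 0.0, 0.0]]
force: [2.9, 0.1, -0.8]
opening: 0.273
```

```bash
python3 st.py
```

```text
15.1 [ 0.5947 -0.1029  0.1474] yaw 24.07247793820185 [ 2.9199  0.1382 -0.8331] [-0.1291 -0.8225  0.0893] 0.2732944109120422 -45.33898225805613
tip [ 0.5947 -0.1029  0.0357]
```

{"op": "step_arm", "data": {
  "series": [
    {"travel":[0,0,0],"twist":0.05},
    {"travel":[0,0,0],"twist":0.05},
    {"travel":[0,0,0],"twist":0.05},
    {"travel":[0,0,0],"twist":0},
    {"travel":[0,0,0],"twist":0}
  ]
}}

```text
t: 15.72
tool_pos: [0.5947, -0.1029, 0.1474]
orientation: [[0.0, 0.964, 0.267], [-0.0, 0.267, -0.964], [-1.0, 0.0, 0.0]]
force: [4.3, -0.9, -2.1]
opening: 0.272
```

```bash
python3 st.py; python3 - <<'E'
from h import *
f,c,s=snap("wrist","w6")
a=f[120:220,208:308,::-1]
a=cv2.resize(a,None,fx=5,fy=5,interpolation=cv2.INTER_CUBIC)
cv2.imwrite("pics/z6.png",a)
E
```

```text
15.725 [ 0.5947 -0.1029  0.1474] yaw 15.479543732121469 [ 4.3322 -0.8531 -2.1164] [-0.294  -1.0337  0.0335] 0.27236887506105606 -36.74604316881273
tip [ 0.5948 -0.103   0.0357]
```

View pics/z6.png

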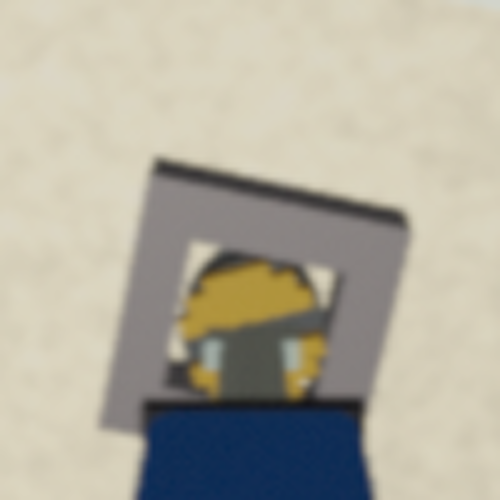

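Slot lag is steady at ~12°, so about 0.15 rad remains. I'll creep.

{"op": "step_arm", "data": {
  "series": [
    {"travel":[0,0,0],"twist":0.04},
    {"travel":[0,0,0],"twist":0.04},
    {"travel":[0,0,0],"twist":0},
    {"travel":[0,0,0],"twist":0}
  ]
}}

```text
t: 16.27
tool_pos: [0.5947, -0.1029, 0.1474]
orientation: [[0.0, 0.982, 0.189], [-0.0, 0.189, -0.982], [-1.0, 0.0, 0.0]]
force: [4.5, -1.3, -1.1]
opening: 0.269
```

```bash
python3 st.py
```

```text
16.275 [ 0.5947 -0.1029  0.1474] yaw 10.879347416398625 [ 4.4756 -1.3481 -1.0779] [-0.449  -1.1422  0.0361] 0.26921312517783125 -32.14893307240223
tip [ 0.5948 -0.103   0.0357]
```

{"op": "step_arm", "data": {
  "series": [
    {"travel":[0,0,0],"twist":0.03},
    {"travel":[0,0,0],"twist":0},
    {"travel":[0,0,0],"twist":0}
  ]
}}

```text
t: 16.65
tool_pos: [0.5947, -0.1029, 0.1474]
orientation: [[0.0, 0.987, 0.159], [-0.0, 0.159, -0.987], [-1.0, 0.0, 0.0]]
force: [4.1, -1.8, -1.2]
opening: 0.266
```

```bash
python3 st.py
```

```text
16.65 [ 0.5947 -0.1029  0.1474] yaw 9.12070591275499 [ 4.0913 -1.7501 -1.155 ] [-0.51   -1.2288 -0.0175] 0.266471475308855 -30.388111669461882
tip [ 0.5947 -0.1029  0.0357]
```

{"op": "step_arm", "data": {
  "series": [
    {"travel":[0,0,0],"twist":0.03},
    {"travel":[0,0,0],"twist":0},
    {"travel":[0,0,0],"twist":0}
  ]
}}

```text
t: 17.02
tool_pos: [0.5947, -0.1029, 0.1474]
orientation: [[0.0, 0.992, 0.129], [-0.0, 0.129, -0.992], [-1.0, 0.0, 0.0]]
force: [4.0, -2.3, -1.2]
opening: 0.271
```

```bash
python3 st.py
```

```text
17.025 [ 0.5947 -0.1029  0.1474] yaw 7.392525644728635 [ 3.9862 -2.324  -1.1877] [-0.532  -1.2809 -0.0109] 0.27108930528188246 -28.661539406978314
tip [ 0.5947 -0.1029  0.0357]
```

{"op": "step_arm", "data": {
  "series": [
    {"travel":[0,0,0],"twist":0.03},
    {"travel":[0,0,0],"twist":0},
    {"travel":[0,0,0],"twist":0}
  ]
}}

```text
t: 17.4
tool_pos: [0.5947, -0.1029, 0.1474]
orientation: [[0.0, 0.995, 0.098], [-0.0, 0.098, -0.995], [-1.0, 0.0, 0.0]]
force: [5.7, -1.8, -1.2]
opening: 0.27
```

```bash
python3 st.py
```

```text
17.4 [ 0.5947 -0.1029  0.1474] yaw 5.6119581970275085 [ 5.7316 -1.7543 -1.1932] [-0.6179 -1.3678  0.0362] 0.2695113310110637 -26.880607345879422
tip [ 0.5947 -0.1029  0.0357]
```

```bash
cat > slot.py <<'E'
from h import *
import sys
def ang(im):
    h=cv2.cvtColor(im,cv2.COLOR_BGR2HSV); m=cv2.inRange(h,(18,130,100),(32,255,255)); m[:,:235]=0;m[:,280:]=0;m[:160]=0;m[205:]=0
    n,l,st,ce=cv2.connectedComponentsWithStats(m); k=1+np.argmax(st[1:,4]); b=l==k
    P=[(x,np.where(b[:,x])[0].max()) for x in range(st[k,0]+2,st[k,0]+st[k,2]-2) if b[:,x].any()]
    v=cv2.fitLine(np.array(P,np.float32),cv2.DIST_HUBER,0,.01,.01).ravel(); return np.degrees(np.arctan2(v[1],v[0])),len(P)
if __name__=="__main__":
    for n in ("w5","w6"): print(n,ang(cv2.imread(f"pics/{n}.png")))
    T=[]
    for i in range(6):
        f,c,s=snap("wrist","w7"); T.append(np.r_[s["force"],s["torque"]]); 
    R=s["orientation"];print("now",ang(cv2.imread("pics/w7.png")),"yaw",np.degrees(np.arctan2(R[1,1],R[0,1])),np.mean(T,0),np.std(T,0)[5])
E
python3 slot.py
```

```text
w5 (np.float32(-14.061541), 23)
w6 (np.float32(-12.632473), 21)
now (np.float32(-13.279817), 22) yaw 5.614156011014217 [ 4.8436 -2.1686 -1.1581 -0.5898 -1.3129  0.0422] 0.02285915042396345
```

{"op": "step_arm", "data": {
  "series": [
    {"travel":[0,0,0],"twist":0.03},
    {"travel":[0,0,0],"twist":0},
    {"travel":[0,0,0],"twist":0}
  ]
}}

```text
t: 18.08
tool_pos: [0.5947, -0.1029, 0.1474]
orientation: [[0.0, 0.998, 0.068], [-0.0, 0.068, -0.998], [-1.0, 0.0, 0.0]]
force: [4.3, -2.4, -0.5]
opening: 0.269
```

```bash
python3 slot.py|tail -1
```

```text
now (np.float32(-13.279817), 22) yaw 3.898746585366488 [ 4.8305 -2.2395 -1.4349 -0.6354 -1.3444  0.0362] 0.021586069583575156
```

{"op": "step_arm", "data": {
  "series": [
    {"travel":[0,0,0],"twist":0.03},
    {"travel":[0,0,0],"twist":0},
    {"travel":[0,0,0],"twist":0}
  ]
}}

```text
t: 18.75
tool_pos: [0.5947, -0.1029, 0.1474]
orientation: [[0.0, 0.999, 0.038], [-0.0, 0.038, -0.999], [-1.0, 0.0, 0.0]]
force: [4.1, -2.2, -1.6]
opening: 0.271
```

```bash
python3 slot.py|tail -1
```

```text
now (np.float32(-13.790317), 22) yaw 2.1792411580779523 [ 4.5934 -2.3347 -1.8821 -0.641  -1.3421  0.0647] 0.029868934259604546
```

{"op": "step_arm", "data": {
  "series": [
    {"travel":[0,0,0],"twist":0.03},
    {"travel":[0,0,0],"twist":0},
    {"travel":[0,0,0],"twist":0}
  ]
}}

```text
t: 19.42
tool_pos: [0.5948, -0.103, 0.1474]
orientation: [[0.001, 1.0, 0.008], [-0.001, 0.008, -1.0], [-1.0, 0.001, 0.001]]
force: [5.1, -2.0, -2.1]
opening: 0.272
```

```bash
python3 slot.py|tail -1
```

```text
now (np.float32(-15.516415), 21) yaw 0.4626140418523982 [ 4.887  -2.2822 -1.6039 -0.6795 -1.3661  0.0828] 0.030708392044808457
```

{"op": "step_arm", "data": {
  "series": [
    {"travel":[0,0,0],"twist":0.03},
    {"travel":[0,0,0],"twist":0},
    {"travel":[0,0,0],"twist":0}
  ]
}}

```text
t: 20.1
tool_pos: [0.5948, -0.103, 0.1474]
orientation: [[0.001, 1.0, -0.022], [-0.001, -0.022, -1.0], [-1.0, 0.001, 0.001]]
force: [4.8, -2.4, -2.1]
opening: 0.272
```

```bash
python3 slot.py|tail -1
```

```text
now (np.float32(-17.767374), 21) yaw -1.2475893635744333 [ 4.9126 -2.455  -1.5438 -0.6803 -1.3746  0.1112] 0.03910577603025558
```

The slot direction has stopped at ~16° while the lag and torque rise (0.04 → 0.11 N·m), so the screw is at its stop. I'll back off within the play and lift out.

{"op": "step_arm", "data": {
  "series": [
    {"travel":[0,0,0],"twist":-0.08},
    {"travel":[0,0,0],"twist":-0.08},
    {"travel":[0,0,0],"twist":-0.06},
    {"travel":[0,0,0],"twist":0},
    {"travel":[-0.2,0,0],"twist":0},
    {"travel":[-0.3,0,0],"twist":0},
    {"travel":[-0.5,0,0],"twist":0},
    {"travel":[-1.0,0,0],"twist":0},
    {"travel":[-2.0,0,0],"twist":0},
    {"travel":[-2.0,0,0],"twist":0},
    {"travel":[0,0,0],"twist":0},
    {"travel":[0,0,0],"twist":0}
  ]
}}

```text
t: 21.9
tool_pos: [0.5944, -0.1027, 0.2072]
orientation: [[-0.0, 0.98, 0.198], [0.0, 0.198, -0.98], [-1.0, -0.0, -0.0]]
force: [0.0, -0.2, -1.3]
opening: 0.269
```

```bash
python3 st.py; python3 - <<'E'
from h import *
f,c,s=snap("wrist","w8")
print("tip px",proj(c,s["tool_pos"]+s["orientation"]@[.1117,0,0]),"screw px",proj(c,(.594,-.103,.04)))
a=f[100:220,198:318,::-1]
cv2.imwrite("pics/z8.png",cv2.resize(a,None,fx=5,fy=5,interpolation=cv2.INTER_CUBIC))
E
```

```text
21.9 [ 0.5944 -0.1027  0.2072] yaw 11.400888553444865 [ 0.017  -0.226  -1.3278] [0.0083 0.0376 0.0175] 0.2688506063932921 -32.66860370475072
tip [ 0.5944 -0.1027  0.0955]
tip px [259.2518 185.573 ] screw px [258.7861 170.8245]
```

View pics/z8.png

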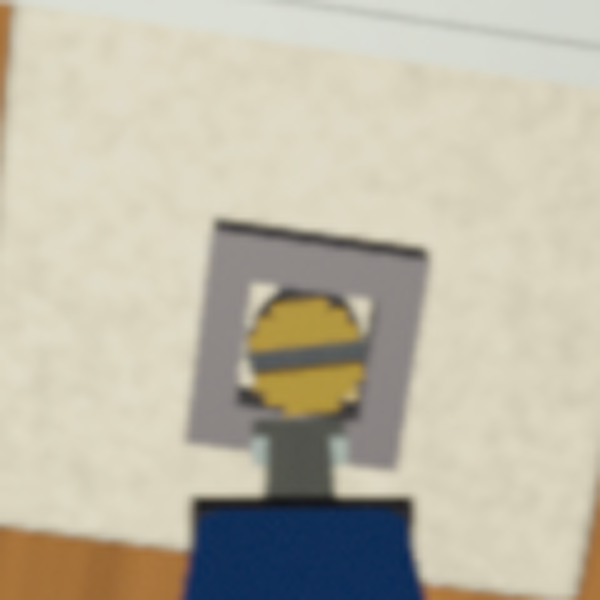

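Final slot slope is about −8° in the image at tool yaw 11.4°, so slot yaw is ≈19.4° against ≈100.3° at the start. That is ≈81°, which fits the 1.4 rad stop. Now I'll return the driver.

{"op": "step_arm", "data": {
  "series": [
    {"travel":[-2.5,0,0],"twist":0},
    {"travel":[-2.5,0,0],"twist":0},
    {"travel":[-2.5,0,0],"twist":0},
    {"travel":[-2.5,0,0],"twist":0},
    {"travel":[-0.8,0,0],"twist":0},
    {"travel":[0,0,0],"twist":-0.123},
    {"travel":[0,0,0],"twist":-0.123},
    {"travel":[0,0,0],"twist":-0.123},
    {"travel":[0,0,0],"twist":-0.123},
    {"travel":[0,0,0],"twist":-0.123},
    {"travel":[0,0,0],"twist":-0.123},
    {"travel":[0,0,0],"twist":-0.123},
    {"travel":[0,0,0],"twist":-0.123},
    {"travel":[0,0,0],"twist":-0.123},
    {"travel":[0,0,0],"twist":-0.123},
    {"travel":[0,0,0],"twist":0}
  ]
}}

```text
t: 23.95
tool_pos: [0.5941, -0.1026, 0.3137]
orientation: [[-0.002, 0.143, 0.99], [0.001, 0.99, -0.143], [-1.0, 0.001, -0.002]]
force: [-0.3, -0.7, -1.2]
opening: 0.273
```

{"op": "step_arm", "data": {
  "series": [
    {"travel":[0,1.5,-0.85],"twist":0},
    {"travel":[0,2.97,-1.7],"twist":0},
    {"travel":[0,2.97,-1.7],"twist":0},
    {"travel":[0,2.97,-1.7],"twist":0},
    {"travel":[0,2.97,-1.7],"twist":0},
    {"travel":[0,2.97,-1.7],"twist":0},
    {"travel":[0,2.97,-1.7],"twist":0},
    {"travel":[0,2.97,-1.7],"twist":0},
    {"travel":[0,2.97,-1.7],"twist":0},
    {"travel":[0,2.97,-1.7],"twist":0},
    {"travel":[0,2.97,-1.7],"twist":0},
    {"travel":[0,2.97,-1.7],"twist":0},
    {"travel":[0,1.5,-0.85],"twist":0},
    {"travel":[0,0,0],"twist":0},
    {"travel":[0,0,0],"twist":0}
  ]
}}

```text
t: 25.82
tool_pos: [0.4433, 0.2784, 0.3152]
orientation: [[0.0, 0.142, 0.99], [-0.001, 0.99, -0.142], [-1.0, -0.001, 0.0]]
force: [0.2, -0.4, -1.5]
opening: 0.273
```

```bash
python3 st.py; python3 - <<'E'
from h import *
s=get_state(); d=np.array([.4427,.2791,0])-s["tool_pos"]; print(100*(s["orientation"].T@d))
E
```

```text
25.825 [0.4433 0.2784 0.3152] yaw 81.82090109787048 [ 0.1761 -0.4489 -1.4706] [ 0.0446 -0.0507  0.007 ] 0.27254412873823514 -62.90651602298992
tip [0.4433 0.2784 0.2035]
[31.5207  0.0743 -0.073 ]
```

{"op": "step_arm", "data": {
  "series": [
    {"travel":[0,0.07,-0.07],"twist":0},
    {"travel":[2.5,0,0],"twist":0},
    {"travel":[2.5,0,0],"twist":0},
    {"travel":[2.5,0,0],"twist":0},
    {"travel":[2.5,0,0],"twist":0},
    {"travel":[1.5,0,0],"twist":0},
    {"travel":[0,0,0],"twist":0},
    {"travel":[0,0,0],"twist":0}
  ]
}}

```text
t: 26.82
tool_pos: [0.4432, 0.2801, 0.2015]
orientation: [[0.002, 0.142, 0.99], [0.001, 0.99, -0.142], [-1.0, 0.001, 0.002]]
force: [0.3, -0.1, -0.5]
opening: 0.272
```

```bash
python3 st.py; python3 - <<'E'
from h import *
f,c,s=snap("wrist","w9"); d=np.array([.4427,.2791,0])-s["tool_pos"]; print(100*(s["orientation"].T@d))
cv2.imwrite("pics/z9.png",cv2.resize(f[110:230,198:318,::-1],None,fx=5,fy=5,interpolation=cv2.INTER_CUBIC))
E
```

```text
26.825 [0.4432 0.2801 0.2015] yaw 81.85955025850615 [ 0.2648 -0.0678 -0.4817] [0.0572 0.0196 0.0152] 0.2723745584430445 -62.789507890271004
tip [0.4435 0.2801 0.0898]
[20.148  -0.1204 -0.0759]
```

View pics/z9.png

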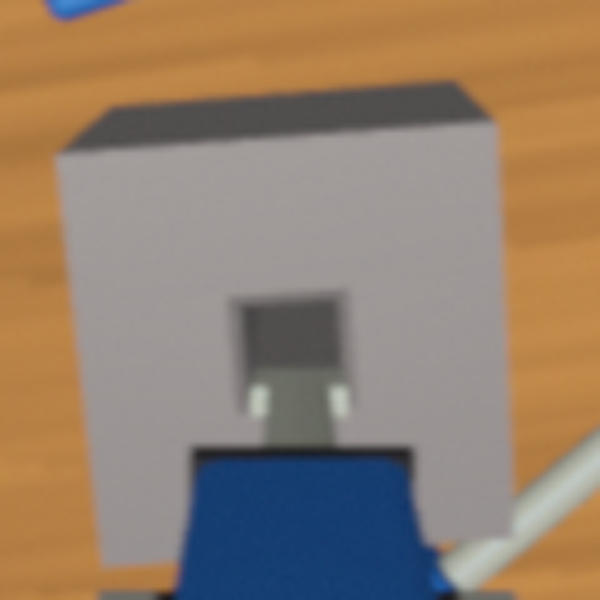

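The blade is over the hole, about 1 mm to the +y side (hole centre near crop (296,350), blade at (300,375)), and the stand is turned ~4° from the blade. I'll correct and insert in stages.

{"op": "step_arm", "data": {
  "series": [
    {"travel":[0,-0.1,-0.07],"twist":-0.07},
    {"travel":[0,0,0],"twist":0},
    {"travel":[0,0,0],"twist":0},
    {"travel":[0.7,0,0],"twist":0},
    {"travel":[0.7,0,0],"twist":0},
    {"travel":[0.5,0,0],"twist":0},
    {"travel":[0,0,0],"twist":0},
    {"travel":[0,0,0],"twist":0}
  ]
}}

```text
t: 27.88
tool_pos: [0.4417, 0.2791, 0.1814]
orientation: [[0.0, 0.072, 0.997], [0.0, 0.997, -0.072], [-1.0, 0.0, 0.0]]
force: [0.5, 0.8, -1.0]
opening: 0.273
```

```bash
python3 st.py
```

```text
27.875 [0.4417 0.2791 0.1814] yaw 85.8870577197867 [ 0.4586  0.7597 -1.0097] [-0.0204  0.0095 -0.0563] 0.27264828093224397 -66.86232688304116
tip [0.4417 0.2791 0.0697]
```

{"op": "step_arm", "data": {
  "series": [
    {"travel":[0.5,0,0.08],"twist":0},
    {"travel":[1.2,0,0],"twist":0},
    {"travel":[1.2,0,0],"twist":0},
    {"travel":[1.2,0,0],"twist":0},
    {"travel":[1.2,0,0],"twist":0},
    {"travel":[0.8,0,0],"twist":0},
    {"travel":[0.3,0,0],"twist":0},
    {"travel":[0,0,0],"twist":0},
    {"travel":[0,0,0],"twist":0}
  ]
}}

```text
t: 29.0
tool_pos: [0.4428, 0.2792, 0.1178]
orientation: [[0.001, 0.072, 0.997], [0.0, 0.997, -0.072], [-1.0, 0.0, 0.001]]
force: [0.8, 0.1, -0.5]
opening: 0.275
```

```bash
python3 st.py
```

```text
29.0 [0.4428 0.2792 0.1178] yaw 85.89029300044486 [ 0.7638  0.0911 -0.4569] [ 0.0574  0.0223 -0.0513] 0.2751630283776952 -66.90090851868155
tip [0.4429 0.2792 0.0061]
```

{"op": "step_arm", "data": {
  "series": [
    {"travel":[0.15,0,0],"twist":0},
    {"travel":[0.13,0,0],"twist":0},
    {"travel":[0,0,0],"twist":0},
    {"travel":[0,0,0],"twist":0}
  ]
}}

```text
t: 29.5
tool_pos: [0.4426, 0.2791, 0.1147]
orientation: [[0.0, 0.072, 0.997], [0.0, 0.997, -0.072], [-1.0, 0.0, 0.0]]
force: [0.1, 0.4, 1.1]
opening: 0.274
```

{"op": "step_arm", "data": {
  "series": [
    {"travel":[0,0,0],"twist":0},
    {"travel":[0,0,0],"twist":0},
    {"travel":[0,0,0],"twist":0},
    {"travel":[0,0,0],"twist":0},
    {"travel":[0,0,0],"twist":0},
    {"travel":[0,0,0],"twist":0}
  ],
  "hand": 5.5
}}

```text
t: 30.25
tool_pos: [0.4424, 0.279, 0.1145]
orientation: [[-0.0, 0.072, 0.997], [-0.0, 0.997, -0.072], [-1.0, -0.0, -0.0]]
force: [-0.1, -0.2, -0.2]
opening: 0.647
```

{"op": "step_arm", "data": {
  "series": [
    {"travel":[-1,0,0],"twist":0},
    {"travel":[-2.5,0,0],"twist":0},
    {"travel":[-2.5,0,0],"twist":0},
    {"travel":[-2.5,0,0],"twist":0},
    {"travel":[-2.5,0,0],"twist":0},
    {"travel":[-1,0,0],"twist":0},
    {"travel":[0,0,0],"twist":0},
    {"travel":[0,0,0],"twist":0}
  ]
}}

```text
t: 31.25
tool_pos: [0.4418, 0.2788, 0.2333]
orientation: [[-0.002, 0.072, 0.997], [-0.001, 0.997, -0.072], [-1.0, -0.001, -0.002]]
force: [-0.4, -0.0, -0.1]
opening: 0.645
```

```bash
python3 st.py; python3 - <<'E'
from h import *
f,c,s=snap("wrist","w10"); g,ct,_=snap("scene","s10"); print(proj(c,(.4427,.279,.138)))
o=np.zeros((400,800,3),np.uint8)
o[:,:400]=cv2.resize(f[110:230,198:318,::-1],(400,400),interpolation=cv2.INTER_CUBIC)
o[:,400:]=cv2.resize(g[60:310,100:350,::-1],(400,400),interpolation=cv2.INTER_CUBIC)
cv2.imwrite("pics/z10.png",o)
E
```

```text
31.25 [0.4418 0.2788 0.2333] yaw 85.88795037698345 [-0.3897 -0.0233 -0.1102] [ 0.017  -0.0711 -0.0245] 0.6445516231904724 -66.90121580087681
tip [0.4416 0.2787 0.1216]
[258.0621 192.0194]
```

Picture limit reached, so I'll check numerically.

```bash
python3 - <<'E'
from h import *
c=cam("wrist",get_state()); im=cv2.imread("pics/w10.png"); h=cv2.cvtColor(im,cv2.COLOR_BGR2HSV)
d=cv2.inRange(h,(0,0,0),(179,255,75)); n,l,st,ce=cv2.connectedComponentsWithStats(d)
for k in range(1,n):
    if st[k,4]>60 and st[k,1]<230: print(st[k],ce[k],ray(c,ce[k],.138), "diam mm",1000*np.sqrt(st[k,4]*4/np.pi)*(get_state()["tool_pos"][2]+.1447-.138)/338)
w2=cv2.imread("pics/w2.png"); d2=cv2.inRange(cv2.cvtColor(w2,cv2.COLOR_BGR2HSV),(0,0,0),(179,255,75))[182:207,248:275]; a=(d2>0).sum(); print("w2 area",a,1000*np.sqrt(a*4/np.pi)*(.2285+.1447-.138)/338)
# scene-camera changes: driver handle, case, bottles
a=cv2.imread("pics/scene0.png");b=cv2.imread("pics/s10.png"); df=cv2.absdiff(a,b).max(2)
for nm,(x0,x1,y0,y1) in dict(case=(98,185,225,315),b0=(265,292,262,295),b1=(212,235,192,224),rack=(203,328,165,280),driver=(310,330,98,122)).items(): print(nm,(df[y0:y1,x0:x1]>50).sum())
E
```

```text
[225 129  68   5 192] [259.9948 130.9219] [0.3983 0.2835 0.138 ] diam mm 11.099464441778817
[250 183  19  19 283] [258.7138 191.5936] [0.4424 0.2795 0.138 ] diam mm 13.475491909522109
w2 area 297 13.531747991304144
case 0
b0 0
b1 0
rack 10
driver 1
```

The driver's cap is at (0.4424, 0.2795), upright with the same height scale as before. The case and bottles are unchanged. Handing in.

```bash
python3 -c "
from rig import ticket; print(ticket.job_done())"
```

```text
the job is handed in; nothing more can be done
None
```

The screw is turned to its stop, and the screwdriver is back upright in its stand and released. I handed the job in at about 31 s of the 72 s allowed.

- **Driver:** I took the one in the grey stand, which is farthest to the robot's right. The two look-alikes were standing free and had toppled onto the desk by my first close look. The arm had stayed well above them, and I left them where they lay.
- **Screw:** The blade dropped straight into the slot. I turned clockwise until the slot stopped moving while torque rose to about 0.11 N·m, then backed off within the play. By camera the slot turned about 81°, against the expected 80° (1.4 rad). Push stayed at 2.5 N or less, and side load reached about 5.7 N because the tip was slightly off the screw's axis.
- **Last checks:** The driver's cap is within about 1 mm of where it started, at the same apparent size, so it is fully down. The gripper is clear above it. The scene camera shows no change at the case or either bottle.
- **Not confirmed:** The viewer's picture limit was reached, so the final placement was checked only by numbers from the images, not by eye. The slot angle is good to about 2°, and the torque reading was noisy (about 0.03 N·m).

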